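# Load the dry-block heater from the sample carrier, in order

## Task

The four sample vials have no label but their place in the row, so move them from the white carrier into the wells of the heater's metal block in the same order, one at a time: first the vial next to the carrier's finger loop, into the well next to the heater's control panel, then the next vial into the next well, and so on to the end of both rows. Keep the vials upright, stand each one right down on the bottom of its well, and let go of it. Leave the label roll, the dropper bottle and the pen where they are.

Things in the scene. Friction and masses are not known exactly. Their poses are not given: they have to be found in the camera images.
- vial_1: Sample vial: clear, round, black screw cap, 25 mm wide, 61 mm tall, 30 g. The four look alike and are told apart only by their place in the carrier's row; their numbers say nothing about the order. Origin: centre of the underside, z up its axis. Grip from above across the cap or upper body.
- vial_2: Sample vial: clear, round, black screw cap, 25 mm wide, 61 mm tall, 30 g. The four look alike and are told apart only by their place in the carrier's row; their numbers say nothing about the order. Origin: centre of the underside, z up its axis. Grip from above across the cap or upper body.
- vial_3: Sample vial: clear, round, black screw cap, 25 mm wide, 61 mm tall, 30 g. The four look alike and are told apart only by their place in the carrier's row; their numbers say nothing about the order. Origin: centre of the underside, z up its axis. Grip from above across the cap or upper body.
- vial_4: Sample vial: clear, round, black screw cap, 25 mm wide, 61 mm tall, 30 g. The four look alike and are told apart only by their place in the carrier's row; their numbers say nothing about the order. Origin: centre of the underside, z up its axis. Grip from above across the cap or upper body.
- carrier: White carrier rack, fixed, 216 x 66 mm, top plate 32 mm high, grey finger loop (41 mm long) at one short end. Origin: centre of the underside; the row lies along x, loop at the -x end. Four round places, 32 mm wide, at x = -78 (next to the loop), -26, 26, 78 mm, y = 0. The vials stand on its floor at z = 5 mm and show 34 mm above the top plate.
- heater: Dry-block heater, fixed: grey housing with a black control panel at one short end (-x) and a raised metal block with four wells. Origin: at table height under the middle of the row, which lies along x; housing x -180 to 120, y -59 to 59 mm. Wells at x = -78 (next to the panel), -26, 26, 78 mm, y = 0: tapered, 44 mm wide at the mouth, 30 at the floor; block top z = 91, well floor z = 63 mm.
- roll: Bystander: roll of cream paper labels lying flat at the back, 68 mm wide, 30 mm high, loose. Origin: centre of the underside.
- dropper: Bystander: white dropper bottle with a pointed white cap and a blue band, 27 mm wide, 68 mm high, standing loose on the table. Origin: centre of the underside.
- pen: Bystander: black pen lying on the table between carrier and heater, 145 x 12 mm, 9 mm high, loose. Origin: centre of the underside, long side along its y axis.

How it is judged:
By the outcome, as a careful person would: the job done as asked, in the order asked, and still so for the second after the job is handed in, with the robot touching nothing.
It also fails if it takes over 96 s, if anything falls off the work surface, if the arm or the gripper's body presses on something with over 40 N, if the wrist force passes 120 N, or if a joint passes its speed limit or range.

## Robot

A 6-joint arm with a two-finger parallel gripper is mounted at the origin on the work surface; the furniture and walls round the work are solid. World frame = base frame: x ahead of the robot, y to its left, z up, the work surface at z = 0. Lengths are in m, angles in rad, forces in N, time in s.
With the tool pointing down it reaches from about 0.325 to 0.75 m from the base axis. Payload 7.6 kg.
Tool frame: the origin (TCP) lies midway between the tips of the shut fingers; the grasp point (between the pads) lies 19 mm behind it; z points along the fingers, y is the line along which they close (so a half turn about z gives the same grasp; the last joint's range is limited). The gripper opens to 85 mm and grips with 20 to 120 N. Pads are 22 mm wide; open, the fingers measure 114 mm over their backs; the gripper's body (76 mm by 85 mm) begins 54 mm behind the grasp point. The pads swing forward as they close: fully open they stand 13 mm farther back than shut.
Start: joints at [1.111, 0.052, 1.401, -0, 1.689, -0.07], TCP at [0.199, 0.486, 0.231] pointing down, gripper open.
Joint ranges: [-2.9, 2.9], [-0.91, 2.17], [0.12, 2.37], [-1.06, 4.2], [0.26, 2.73], [-2.93, 2.93]. Speed limits (rad/s): [2.57, 2.57, 3.01, 3.14, 3.14, 3.14].

## Interface

Orientations are given as a 3x3 rotation matrix whose columns are the frame's x, y, z axes.
In Python, from bench import arm, camera, order gives the robot as it stands.
- The arm moves only by the shell command python3 -m creep 'ROWS' [FORCE]. ROWS is JSON, a list of rows, each a list of 7 numbers: the shift along the tool's x, y, z in cm, then the turn, a rotation vector about the tool's x, y, z in degrees, then the opening, from 0 (shut) to 1 (fully open). A call has 1 to 8 rows; each row shifts and turns the commanded pose from where the row before left it, along the tool's axes as they then stand; what a row does not reach is not made up. A row lasts 1/8 s, in which the tool goes at most 62.5 mm and 10.7 degrees, less where a joint would pass 70% of its speed; a pose out of reach is approached as far as the arm can. A call is refused whole if a number of a shift passes 6.25 or a number of a turn 10.7, either way. A call with a gripper value outside its range is refused whole. The fingers move at their own pace and stop on an object; FORCE is the grip in N (left out, the last holds). Time passes only in rows, so rows that do not move let the fingers close. It gives the time, the measured TCP pose, the force, the opening and the grip force at its end, in the units of the state.
- arm.sense(): the state, without advancing time (a new reading comes with each control period).
- camera(name): name is "scene" or "top"; returns a dict with "img" (384x512x3 uint8, blue, green, red), "fx", "fy", "cx", "cy" (pixels), "T" (4x4, takes a point from camera to world coordinates). Camera axes: x right, y down, z forward; pixel columns grow to the right and rows downward; lengths in m; the calibration is good to about 2 mm. A picture is of the moment at which its call begins. There is no depth.
- order.close_job(): hands the job in; it is judged then, once.
The state is a dict: "clock": time; "joint_positions": joint angles; "joint_velocities": joint speeds; "joint_torque": joint torques, N m; "tool_pos": TCP position; "orientation": TCP orientation; "force": force on the tool from outside, world axes, zero at the start; "ft_torque": the same for the moment, N m; "gripper_width": finger opening in m; "gripper_force": force on a finger pad.
Only numpy, scipy, OpenCV 4.12 (cv2) and the standard library are available. Lean on these libraries where they do the work, as an engineer would, in place of code of your own. Each camera call takes 0.05 s, during which the arm holds its last target. There are 200 camera calls.

## Working session

There is one attempt and no reset: what is moved stays moved. The work goes in short steps, Python scripts to look and compute and a shell command to move; the robot and the scene stay as the last step left them, time stands still between calls to the robot, and variables do not carry over. Pictures are saved under pics/ and viewed, at most 14 in all, crops included, and the job is handed in when it is done.

```bash
mkdir -p pics; ls
python3 - <<'E'
from bench import arm,camera
import cv2,numpy as np
for n in("scene","top"):
    c=camera(n);cv2.imwrite(f"pics/{n}0.png",c["img"]);print(n,c["fx"],c["fy"],c["cx"],c["cy"],np.round(c["T"],4).tolist())
s=arm.sense();print(s["clock"],s["tool_pos"],np.round(s["orientation"],3).tolist(),s["gripper_width"])
E
```

```text
pics
scene 347.66369876211996 347.66369876211996 257.17285231862 189.28271631473507 [[-0.5776, -0.3759, 0.7246, -0.0768], [-0.8163, 0.2575, -0.5171, 0.4334], [0.0078, -0.8902, -0.4556, 0.4145], [0.0, 0.0, 0.0, 1.0]]
top 479.4221585516142 479.4221585516142 251.49296999403214 192.6432615851178 [[0.0264, -0.9931, 0.114, 0.408], [-0.9997, -0.0263, 0.0023, -0.0054], [0.0007, -0.114, -0.9935, 1.4125], [0.0, 0.0, 0.0, 1.0]]
0.1 [0.19935928 0.48538824 0.23055267] [[-0.925, 0.38, -0.001], [0.38, 0.925, -0.001], [0.0, -0.001, -1.0]] 0.08525158439073283
```

View pics/top0.png

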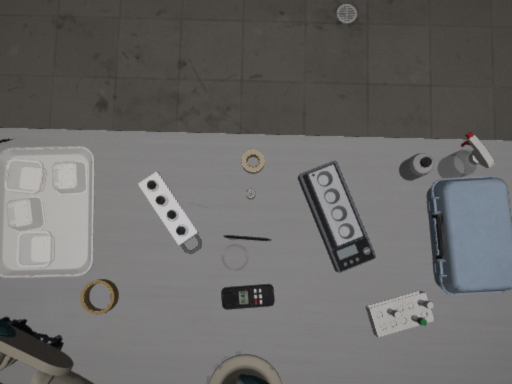

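View pics/scene0.png

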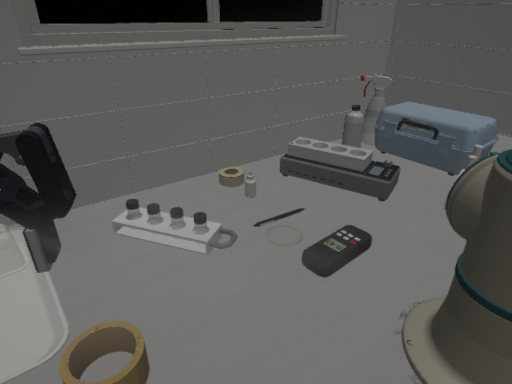

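The top view shows the carrier at about (168,208) with its loop at lower right (191,242). Its caps are at (152,185), (161,200), (172,214) and (181,230). The heater wells run from (339,231), next to the panel, to (325,179).

```bash
cat > h.py <<'E'
import numpy as np,cv2
from bench import arm,camera
def ray(c,u,v,z):
    d=c["T"][:3,:3]@np.array([(u-c["cx"])/c["fx"],(v-c["cy"])/c["fy"],1]);o=c["T"][:3,3]
    return o+d*(z-o[2])/d[2]
def proj(c,p):
    q=c["T"][:3,:3].T@(np.array(p)-c["T"][:3,3]);return np.array([c["fx"]*q[0]/q[2]+c["cx"],c["fy"]*q[1]/q[2]+c["cy"]])
def blobs(m,amin,amax):
    n,l,s,ce=cv2.connectedComponentsWithStats(m.astype(np.uint8))
    return [(ce[i],s[i,4],s[i,:4]) for i in range(1,n) if amin<=s[i,4]<=amax]
E
python3 - <<'E'
from h import *
c={n:camera(n) for n in("top","scene")}
for n,(x0,y0,x1,y1) in (("top",(135,165,205,255)),("scene",(110,190,240,250))):
    g=c[n]["img"].max(2)[y0:y1,x0:x1]
    for ce,a,b in blobs(g<70,20,300):
        u,v=ce+[x0,y0];print(n,np.round([u,v],1),a,b[2:],np.round(ray(c[n],u,v,0.066 if n=="top" else .059),4))
t=c["top"]["img"]
g=t.min(2).copy();m=np.zeros_like(g);m[165:250,135:205]=g[165:250,135:205]>150
cn=max(cv2.findContours(m,0,2)[0],key=cv2.contourArea);r=cv2.minAreaRect(cn);print("carrier",r,[np.round(ray(c["top"],*p,.032),4).tolist() for p in cv2.boxPoints(r)])
a=cv2.resize(t[155:275,290:380],None,fx=5,fy=5,interpolation=cv2.INTER_CUBIC)
b=cv2.resize(t[165:255,135:205],None,fx=5,fy=5,interpolation=cv2.INTER_CUBIC)
o=np.zeros((600,800,3),np.uint8);o[:,:450]=a;o[:450,450:]=b;cv2.imwrite("pics/crop1.png",o)
m=np.zeros_like(g);m[155:245,295:365]=g[155:245,295:365]>125
cn=max(cv2.findContours(m,0,2)[0],key=cv2.contourArea);r=cv2.minAreaRect(cn);print("block",r,[np.round(ray(c["top"],*p,.091),4).tolist() for p in cv2.boxPoints(r)])
E
```

```text
top [151.4 184.5] 53 [9 8] [0.5782 0.2816 0.066 ]
top [160.1 199.9] 51 [9 8] [0.535 0.255 0.066]
top [171.2 214.3] 47 [8 8] [0.4952 0.2218 0.066 ]
top [180.5 230.4] 50 [8 8] [0.4509 0.1938 0.066 ]
scene [132. 204.] 115 [13 11] [0.5801 0.2813 0.059 ]
scene [152.8 208.6] 107 [13 10] [0.5378 0.2528 0.059 ]
scene [176.5 212.3] 110 [12 11] [0.4972 0.2196 0.059 ]
scene [199.6 217.9] 120 [12 12] [0.4524 0.1916 0.059 ]
carrier ((167.26922607421875, 207.65383911132812), (74.05247497558594, 23.574756622314453), 56.30992889404297) [[0.5846, 0.3311, 0.032], [0.6245, 0.2761, 0.032], [0.4488, 0.1494, 0.032], [0.41, 0.2041, 0.032]]
block ((329.5, 199.5), (89.0, 69.0), 90.0) [[0.6689, -0.1213, 0.091], [0.674, -0.3145, 0.091], [0.4261, -0.3144, 0.091], [0.4211, -0.1253, 0.091]]
```

View pics/crop1.png

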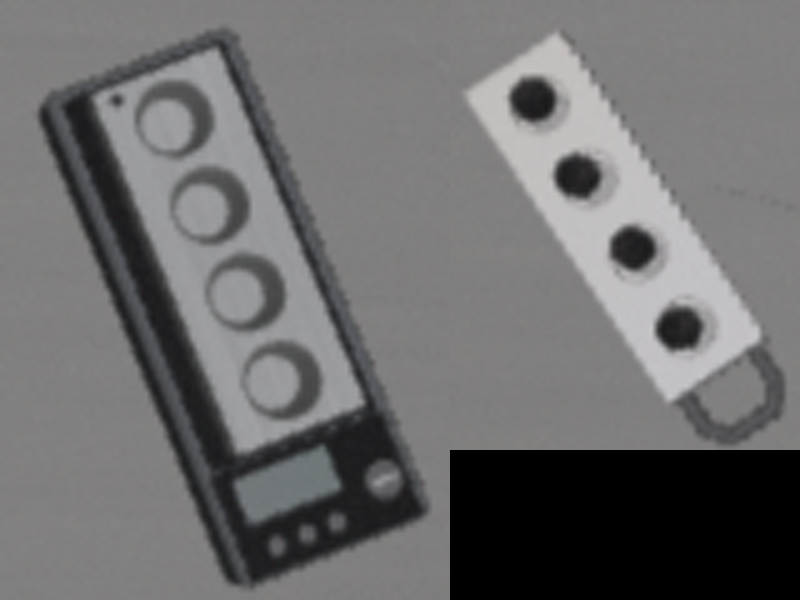

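The crop shows the mouths of the heater wells. In crop pixels they are at (281,379) next to the panel, then (245,292), (209,204) and (173,118) going away from it.

Run:
```python
from h import *
c=camera("top")
P=np.array([ray(c,290+x/5-.4,155+y/5-.4,.091) for x,y in((281,379),(245,292),(209,204),(173,118))])
print(np.round(P,4).tolist());d=P[3]-P[0];ang=np.arctan2(d[1],d[0]);m=P.mean(0)
u=np.array([np.cos(ang),np.sin(ang),0]);print(np.linalg.norm(d),np.degrees(ang),m)
W=[m+k*u for k in(-.078,-.026,.026,.078)];print("W",np.round(W,4).tolist())
s=camera("scene")
g=s["img"][125:215,270:410].copy();g=cv2.resize(g,None,fx=5,fy=5,interpolation=cv2.INTER_CUBIC)
n=np.array([-u[1],u[0],0])
for w in W:
    q=[(proj(s,w+.022*(np.cos(a)*u+np.sin(a)*n))-[270,125])*5+2 for a in np.linspace(0,6.28,40)]
    cv2.polylines(g,[np.int32(q)],True,(0,0,255),1)
cv2.imwrite("pics/crop2.png",g)
```

```text
[[0.462, -0.2644, 0.091], [0.5094, -0.2443, 0.091], [0.5578, -0.2241, 0.091], [0.6054, -0.2037, 0.091]]
0.15575213844945654 22.939402292487788 [ 0.53364639 -0.23409429  0.091     ]
W [[0.4618, -0.2645, 0.091], [0.5097, -0.2442, 0.091], [0.5576, -0.224, 0.091], [0.6055, -0.2037, 0.091]]
```

View pics/crop2.png

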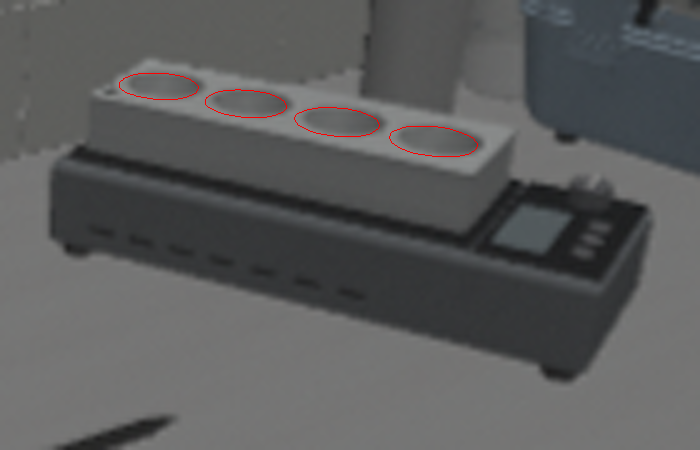

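The outlines fit the well mouths to about 2 mm. Next I turn the tool so the fingers close across the row.

```bash
cat > to.py <<'E'
import sys
from h import *
T={"V1":(.4517,.1927),"V2":(.4962,.2207),"V3":(.5364,.2539),"V4":(.5792,.2815),"W1":(.4618,-.2645),"W2":(.5097,-.2442),"W3":(.5576,-.224),"W4":(.6055,-.2037)}
k,z=sys.argv[1],float(sys.argv[2]);s=arm.sense();R=np.array(s["orientation"]);p=np.array(s["tool_pos"])
yaw=np.degrees(np.arctan2(R[1,1],R[0,1]));want=-55.1 if k[0]=="V" else -67.1
t=-(want-yaw);ca,sa=np.cos(np.radians(t)),np.sin(np.radians(t))
d=np.array([*T[k],z])-p
Rt=R@np.array([[ca,-sa,0],[sa,ca,0],[0,0,1]])
print("clk",round(s["clock"],2),"pos",p.round(4),"turn z",round(t,2),"shift now cm",(R.T@d*100).round(2),"after turn",(Rt.T@d*100).round(2),"tilt",R[:2,2].round(4),"w",round(s["gripper_width"],4),"F",np.round(s["force"],1))
E
python3 -m creep '[[0,0,0,0,0,10.2,1],[0,0,0,0,0,10.2,1],[0,0,0,0,0,10.2,1],[0,0,0,0,0,10.2,1],[0,0,0,0,0,10.2,1],[0,0,0,0,0,10.2,1],[0,0,0,0,0,10.2,1],[0,0,0,0,0,10.2,1]]' 30; python3 to.py V1 0.13
```

```text
clock: 1.3
tool_pos: [0.1995, 0.4856, 0.2312]
orientation: [[0.247, 0.969, -0.0], [0.969, -0.247, -0.0], [-0.0, -0.0, -1.0]]
force: [0.4, 0.4, -0.4]
gripper_width: 0.0853
gripper_force: 0.0
clk 1.3 pos [0.1995 0.4856 0.2312] turn z 40.83 shift now cm [-22.17  31.67  10.12] after turn [ 3.93 38.45 10.12] tilt [-0.0001 -0.0001] w 0.0853 F [ 0.4  0.4 -0.4]
```

```bash
python3 -m creep '[[0,0,0,0,0,10.2,1],[0,0,0,0,0,10.2,1],[0,0,0,0,0,10.2,1],[0,0,0,0,0,10.2,1],[0.8,5.5,0,0,0,0,1],[0.8,5.5,0,0,0,0,1],[0.8,5.5,0,0,0,0,1],[0.8,5.5,0,0,0,0,1]]' >/dev/null; python3 to.py V1 0.13
```

```text
clk 2.3 pos [0.3536 0.3231 0.2314] turn z 0.38 shift now cm [ 0.48 16.31 10.14] after turn [ 0.58 16.31 10.14] tilt [0.0003 0.0003] w 0.085 F [ 0.2  1.2 -0.2]
```

```bash
python3 -m creep '[[0.2,5.4,0,0,0,0,1],[0.2,5.4,0,0,0,0,1],[0.1,5.4,0,0,0,0.4,1],[0,0,5,0,0,0,1],[0,0,5,0,0,0,1],[0,0,0,0,0,0,1],[0,0,0,0,0,0,1]]' >/dev/null; python3 to.py V1 0.038
```

```text
clk 3.17 pos [0.4511 0.1956 0.1336] turn z -0.02 shift now cm [-0.15  0.26  9.56] after turn [-0.15  0.26  9.56] tilt [0.0027 0.001 ] w 0.0858 F [0.7 0.6 0.7]
```

```bash
python3 -m creep '[[-0.1,0.2,2.5,0,0,0,1],[0,0,2.5,0,0,0,1],[0,0,2.5,0,0,0,1],[0,0,2,0,0,0,1],[0,0,0,0,0,0,1],[0,0,0,0,0,0,1]]' >/dev/null; python3 to.py V1 0.038
```

```text
clk 3.92 pos [0.452  0.1935 0.0387] turn z -0.02 shift now cm [-0.08  0.05  0.07] after turn [-0.08  0.05  0.07] tilt [0.0037 0.0013] w 0.0851 F [-0.4  0.8  0.4]
```

Run:
```python
from h import *
a=camera("scene")["img"][120:280,60:300];cv2.imwrite("pics/g1.png",cv2.resize(a,None,fx=3,fy=3))
```

```text
(no output)
```

View pics/g1.png

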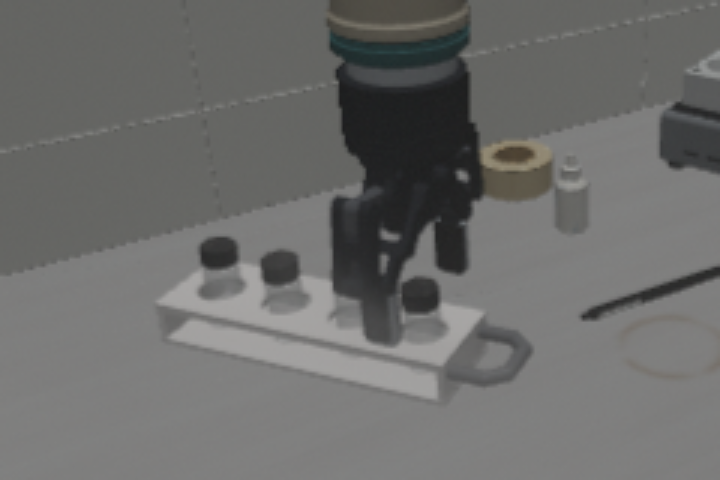

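The fingers straddle the vial next to the loop (cap at (420,290)) and the gap above the plate is fine, so I close and lift.

```bash
python3 -m creep '[[0,0,0,0,0,0,0.5],[0,0,0,0,0,0,0.2],[0,0,0,0,0,0,0.1],[0,0,0,0,0,0,0.1],[0,0,0,0,0,0,0.1],[0,0,0,0,0,0,0.1]]' 30; python3 -m creep '[[0,0,-3,0,0,0,0.1],[0,0,-5,0,0,0,0.1],[0,0,-5,0,0,0,0.1],[0,0,-4,0,0,0,0.1],[0,0,0,0,0,0,0.1]]';python3 to.py W1 .2
```

```text
clock: 4.72
tool_pos: [0.4507, 0.1929, 0.0365]
orientation: [[0.82, 0.572, 0.0], [0.572, -0.82, 0.0], [0.0, 0.0, -1.0]]
force: [-0.4, -0.3, 2.6]
gripper_width: 0.0235
gripper_force: 29.4
clock: 5.35
tool_pos: [0.4519, 0.1934, 0.2098]
orientation: [[0.82, 0.572, 0.006], [0.572, -0.82, 0.002], [0.006, 0.002, -1.0]]
force: [-0.4, -0.4, 0.1]
gripper_width: 0.0236
gripper_force: 29.5
clk 5.35 pos [0.4519 0.1934 0.2098] turn z 11.97 shift now cm [-25.37  38.13   0.88] after turn [-16.91  42.57   0.88] tilt [0.0062 0.0022] w 0.0236 F [-0.4 -0.4  0.1]
```

```bash
python3 -m creep '[[0,0,0,0,0,6,0.1],[0,0,0,0,0,6,0.1],[-2.1,5.3,0,0,0,0,0.1],[-2.1,5.3,0,0,0,0,0.1],[-2.1,5.3,0,0,0,0,0.1],[-2.1,5.3,0,0,0,0,0.1],[-2.1,5.3,0,0,0,0,0.1],[-2.1,5.3,0,0,0,0,0.1]]' >/dev/null;python3 -m creep '[[-2.1,5.3,0,0,0,0,0.1],[-2.1,5.3,0,0,0,0,0.1],[0,0,0,0,0,0,0.1],[0,0,0,0,0,0,0.1]]';python3 to.py W1 .14
```

```text
clock: 6.85
tool_pos: [0.4601, -0.2625, 0.2047]
orientation: [[0.922, 0.388, -0.002], [0.388, -0.922, 0.002], [-0.001, -0.003, -1.0]]
force: [-0.5, -0.1, -0.0]
gripper_width: 0.0233
gripper_force: 29.6
clk 6.85 pos [ 0.4601 -0.2625  0.2047] turn z -0.05 shift now cm [0.09 0.26 6.47] after turn [0.09 0.26 6.47] tilt [-0.002   0.0019] w 0.0233 F [-0.5 -0.1 -0. ]
```

```bash
python3 -m creep '[[0.1,0.2,3,0,0,0,0.1],[0,0,3,0,0,0,0.1],[0,0,0.5,0,0,0,0.1],[0,0,0,0,0,0,0.1],[0,0,0,0,0,0,0.1]]' >/dev/null;python3 to.py W1 .0945
python3 - <<'E'
from h import *
o=np.zeros((540,800,3),np.uint8)
a=camera("scene")["img"][90:190,270:410];o[:400,:400]=0;o[:286,:400]=cv2.resize(a,(400,286))
b=camera("top")["img"][155:275,290:380];o[:533,400:]=cv2.resize(b,(400,533),interpolation=cv2.INTER_CUBIC);cv2.imwrite("pics/p1.png",o)
E
```

```text
clk 7.47 pos [ 0.4629 -0.2646  0.1429] turn z -0.0 shift now cm [-0.11 -0.06  4.84] after turn [-0.11 -0.06  4.84] tilt [ 0.0022 -0.0014] w 0.0232 F [0.9 0.5 0.6]
```

View pics/p1.png

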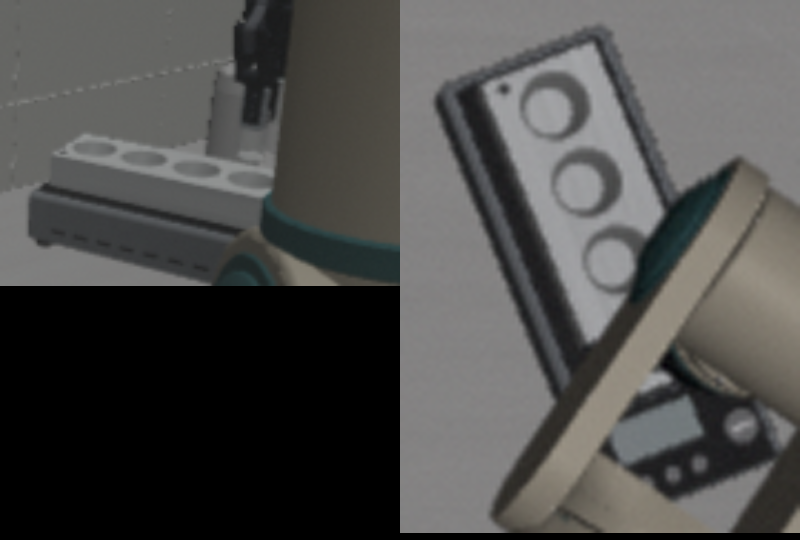

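The view from the arm side shows the vial above well 1, with its bottom near (252,155) and the well at (248,180). I lower it and watch the force.

```bash
python3 -m creep '[[-0.1,0,1.5,0,0,0,0.1],[0,0,1.5,0,0,0,0.1],[0,0,1,0,0,0,0.1],[0,0,0.5,0,0,0,0.1],[0,0,0,0,0,0,0.1],[0,0,0,0,0,0,0.1]]' >/dev/null;python3 to.py W1 .0945
```

```text
clk 8.32 pos [ 0.4616 -0.2651  0.0968] turn z -0.03 shift now cm [ 0.04 -0.04  0.23] after turn [ 0.04 -0.04  0.23] tilt [ 0.0008 -0.0004] w 0.0232 F [-0.1 -0.9 -0.1]
```

```bash
python3 -m creep '[[0,0,0.1,0,0,0,0.1],[0,0,0.1,0,0,0,0.1],[0,0,0,0,0,0,0.1],[0,0,0,0,0,0,0.1]]' >/dev/null;python3 to.py W1 .0945
```

```text
clk 8.82 pos [ 0.4615 -0.265   0.0945] turn z -0.03 shift now cm [ 0.05 -0.03  0.  ] after turn [ 0.05 -0.03  0.  ] tilt [ 0.0005 -0.0002] w 0.023 F [0.6 0.4 0.9]
```

```bash
python3 -m creep '[[0,0,0,0,0,0,0.4],[0,0,0,0,0,0,0.5],[0,0,0,0,0,0,0.8],[0,0,0,0,0,0,1],[0,0,0,0,0,0,1],[0,0,-3,0,0,0,1],[0,0,-5,0,0,0,1],[0,0,-4,0,0,0,1]]' ; python3 to.py V2 .21
```

```text
clock: 9.82
tool_pos: [0.4614, -0.265, 0.2163]
orientation: [[0.921, 0.389, 0.001], [0.389, -0.921, -0.001], [0.001, 0.001, -1.0]]
force: [-0.2, 0.0, 0.2]
gripper_width: 0.0855
gripper_force: 0.0
clk 9.82 pos [ 0.4614 -0.265   0.2163] turn z -12.03 shift now cm [ 22.08 -43.4    0.61] after turn [ 30.64 -37.84   0.61] tilt [ 0.0011 -0.0006] w 0.0855 F [-0.2  0.   0.2]
```

```bash
python3 -m creep '[[0,0,0,0,0,-6,1],[0,0,0,0,0,-6,1],[3.8,-4.7,0,0,0,0,1],[3.8,-4.7,0,0,0,0,1],[3.8,-4.7,0,0,0,0,1],[3.8,-4.7,0,0,0,0,1],[3.8,-4.7,0,0,0,0,1],[3.8,-4.7,0,0,0,0,1]]' >/dev/null;python3 -m creep '[[3.8,-4.7,0,0,0,0,1],[3.8,-4.7,0,0,0,0,1],[0,0,3,0,0,0,1],[0,0,4,0,0,0,1],[0,0,0,0,0,0,1],[0,0,0,0,0,0,1]]'>/dev/null;python3 to.py V2 .037
python3 - <<'E'
from h import *
o=np.zeros((540,800,3),np.uint8)
a=camera("scene")["img"][110:210,270:410];o[:286,:400]=cv2.resize(a,(400,286))
b=camera("top")["img"][155:275,290:380];o[:533,400:]=cv2.resize(b,(400,533),interpolation=cv2.INTER_CUBIC);cv2.imwrite("pics/p2.png",o)
E
```

```text
clk 11.57 pos [0.4965 0.2175 0.1461] turn z -0.05 shift now cm [ 0.14 -0.29 10.91] after turn [ 0.14 -0.29 10.91] tilt [0.002  0.0008] w 0.0853 F [-0.  -0.1  0.5]
```

View pics/p2.png

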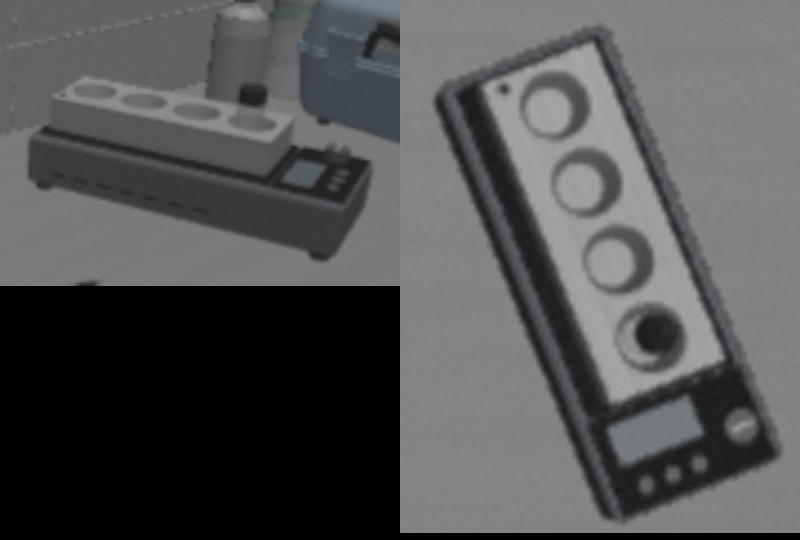

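Vial 1 stands in well 1 next to the panel, with its cap at (655,335) in the crop and upright in the scene view. On to vial 2.

```bash
python3 -m creep '[[0.1,-0.3,3,0,0,0,1],[0,0,3,0,0,0,1],[0,0,3,0,0,0,1],[0,0,1.7,0,0,0,1],[0,0,0,0,0,0,1],[0,0,0,0,0,0,1]]' >/dev/null; python3 to.py V2 0.037
```

```text
clk 12.43 pos [0.4959 0.2208 0.039 ] turn z -0.04 shift now cm [0.02 0.02 0.2 ] after turn [0.02 0.02 0.2 ] tilt [0.0025 0.001 ] w 0.0855 F [-0.1  0.4  0.9]
```

```bash
python3 -m creep '[[0,0,0,0,0,0,0.5],[0,0,0,0,0,0,0.2],[0,0,0,0,0,0,0.1],[0,0,0,0,0,0,0.1],[0,0,0,0,0,0,0.1],[0,0,0,0,0,0,0.1]]' 30; python3 -m creep '[[0,0,-3,0,0,0,0.1],[0,0,-5,0,0,0,0.1],[0,0,-5,0,0,0,0.1],[0,0,-4,0,0,0,0.1],[0,0,0,0,0,0,0.1],[0,0,0,0,0,6,0.1],[0,0,0,0,0,6,0.1]]' >/dev/null;python3 to.py W2 .2
```

```text
clock: 13.18
tool_pos: [0.4951, 0.2205, 0.0376]
orientation: [[0.82, 0.572, 0.001], [0.572, -0.82, 0.0], [0.001, 0.0, -1.0]]
force: [-0.7, 0.4, 2.7]
gripper_width: 0.0235
gripper_force: 29.6
clk 14.05 pos [0.4944 0.2202 0.2055] turn z -0.23 shift now cm [-16.48  43.44   0.59] after turn [-16.66  43.38   0.59] tilt [-0.0025 -0.0009] w 0.023 F [-0.7 -0.6  0.3]
```

```bash
python3 -m creep '[[-2.1,5.4,0,0,0,0,0.1],[-2.1,5.4,0,0,0,0,0.1],[-2.1,5.4,0,0,0,0,0.1],[-2.1,5.4,0,0,0,0,0.1],[-2.1,5.4,0,0,0,0,0.1],[-2.1,5.4,0,0,0,0,0.1],[-2.1,5.4,0,0,0,0,0.1],[-2.1,5.4,0,0,0,0,0.1]]' >/dev/null;python3 -m creep '[[0,0,0,0,0,0,0.1],[0,0,2,0,0,0,0.1],[0,0,3,0,0,0,0.1],[0,0,0,0,0,0,0.1],[0,0,0,0,0,0,0.1]]'>/dev/null;python3 to.py W2 .0956
```

```text
clk 15.68 pos [ 0.5083 -0.2425  0.158 ] turn z 0.01 shift now cm [0.06 0.21 6.24] after turn [0.06 0.21 6.24] tilt [ 0.0006 -0.0001] w 0.0231 F [-0.5 -1.   0. ]
```

```bash
python3 -m creep '[[0.1,0.2,1,0,0,0,0.1],[0,0,1.5,0,0,0,0.1],[0,0,1.5,0,0,0,0.1],[0,0,1.5,0,0,0,0.1],[0,0,0.5,0,0,0,0.1],[0,0,0,0,0,0,0.1],[0,0,0,0,0,0,0.1]]' >/dev/null;python3 to.py W2 .0956
```

```text
clk 16.55 pos [ 0.5099 -0.2445  0.0977] turn z -0.04 shift now cm [-0.01 -0.04  0.21] after turn [-0.01 -0.04  0.21] tilt [ 0.0008 -0.0002] w 0.0232 F [-0.2 -2.1 -0. ]
```

```bash
python3 -m creep '[[0,0,0.1,0,0,0,0.1],[0,0,0.1,0,0,0,0.1],[0,0,0,0,0,0,0.1],[0,0,0,0,0,0,0.1]]' >/dev/null;python3 to.py W2 .0956;  python3 -m creep '[[0,0,0,0,0,0,0.4],[0,0,0,0,0,0,0.5],[0,0,0,0,0,0,0.8],[0,0,0,0,0,0,1],[0,0,0,0,0,0,1],[0,0,-3,0,0,0,1],[0,0,-5,0,0,0,1],[0,0,-4,0,0,0,1]]' >/dev/null; python3 to.py V3 .21
```

```text
clk 17.05 pos [ 0.5099 -0.2447  0.0957] turn z -0.04 shift now cm [ 0.   -0.05  0.01] after turn [ 0.   -0.05  0.01] tilt [ 0.0009 -0.0007] w 0.0236 F [ 0.2 -2.8  2.9]
clk 18.05 pos [ 0.5098 -0.2444  0.2174] turn z -12.03 shift now cm [ 21.81 -44.88   0.72] after turn [ 30.69 -39.35   0.72] tilt [ 0.0012 -0.0005] w 0.0853 F [0.4 0.4 0. ]
```

```bash
python3 -m creep '[[0,0,0,0,0,-6,1],[0,0,0,0,0,-6,1],[3.8,-4.9,0,0,0,0,1],[3.8,-4.9,0,0,0,0,1],[3.8,-4.9,0,0,0,0,1],[3.8,-4.9,0,0,0,0,1],[3.8,-4.9,0,0,0,0,1],[3.8,-4.9,0,0,0,0,1]]' >/dev/null;python3 -m creep '[[3.8,-4.9,0,0,0,0,1],[3.8,-4.9,0,0,0,0,1],[0,0,3,0,0,0,1],[0,0,4,0,0,0,1],[0,0,0,0,0,0,1],[0,0,0,0,0,0,1]]'>/dev/null;python3 to.py V3 .037
python3 - <<'E'
from h import *
o=np.zeros((540,800,3),np.uint8)
a=camera("scene")["img"][110:210,270:410];o[:286,:400]=cv2.resize(a,(400,286))
b=camera("top")["img"][155:275,290:380];o[:533,400:]=cv2.resize(b,(400,533),interpolation=cv2.INTER_CUBIC);cv2.imwrite("pics/p3.png",o)
E
```

```text
clk 19.8 pos [0.5357 0.2512 0.1472] turn z -0.05 shift now cm [ 0.19 -0.19 11.02] after turn [ 0.19 -0.19 11.02] tilt [0.0021 0.0009] w 0.0852 F [ 0.7  0.2 -0.2]
```

View pics/p3.png

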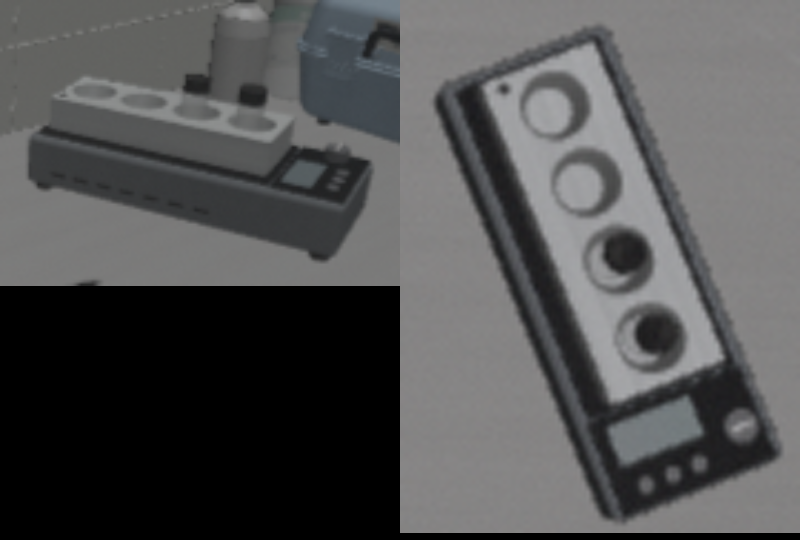

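Vial 2 stands in well 2 with its cap at (625,253), but it may lean slightly. I'll measure the caps.

```bash
cat > chk.py <<'E'
from h import *
W=[(.4618,-.2645),(.5097,-.2442),(.5576,-.224),(.6055,-.2037)]
for n,zz in(("top",.124),("scene",.117)):
    c=camera(n);g=c["img"].max(2)
    for i,w in enumerate(W):
        e=proj(c,(*w,zz));x,y=int(e[0])-9,int(e[1])-9
        b=[q for q in blobs(g[y:y+19,x:x+19]<65,20,200)]
        if b:
            q=max(b,key=lambda b:b[1]);p=ray(c,*(q[0]+[x,y]),zz);print(n,i+1,q[1],q[2][2:],"cap-well mm",((p[:2]-w)*1000).round(1))
E
python3 chk.py;  python3 - <<'E'
from h import *
cv2.imwrite("pics/p4.png",cv2.resize(camera("scene")["img"][128:168,320:375],None,fx=12,fy=12,interpolation=cv2.INTER_CUBIC))
E
```

```text
top 1 69 [10  9] cap-well mm [0.8 2.1]
top 2 71 [10  9] cap-well mm [1.9 1.3]
scene 1 67 [10  8] cap-well mm [ 2.5 -3. ]
scene 2 62 [10  7] cap-well mm [ 2.3 -5.4]
```

View pics/p4.png

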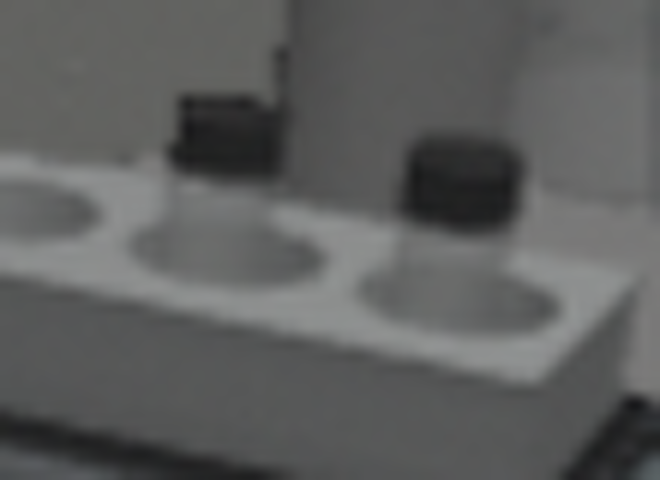

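Both vials look upright and seated. On to vial 3, with the well targets nudged 1 mm to match the contact felt.

```bash
sed -i 's/(.5576,-.224)}*/(.5568,-.225)/;s/(.6055,-.2037)}/(.6047,-.2047)}/' to.py; python3 -m creep '[[0.2,-0.2,3,0,0,0,1],[0,0,3,0,0,0,1],[0,0,3,0,0,0,1],[0,0,1.9,0,0,0,1],[0,0,0,0,0,0,1],[0,0,0,0,0,0,1]]' >/dev/null; python3 to.py V3 0.037
```

```text
clk 20.8 pos [0.5364 0.2542 0.0379] turn z -0.04 shift now cm [-0.01  0.02  0.09] after turn [-0.01  0.02  0.09] tilt [0.0022 0.0009] w 0.0859 F [-0.8  0.3  0.5]
```

```bash
python3 -m creep '[[0,0,0,0,0,0,0.5],[0,0,0,0,0,0,0.2],[0,0,0,0,0,0,0.1],[0,0,0,0,0,0,0.1],[0,0,0,0,0,0,0.1],[0,0,0,0,0,0,0.1]]' 30; python3 -m creep '[[0,0,-3,0,0,0,0.1],[0,0,-5,0,0,0,0.1],[0,0,-5,0,0,0,0.1],[0,0,-4,0,0,0,0.1],[0,0,0,0,0,0,0.1],[0,0,0,0,0,6,0.1],[0,0,0,0,0,6,0.1]]' >/dev/null;python3 to.py W3 .2
```

```text
clock: 21.55
tool_pos: [0.5358, 0.2539, 0.0367]
orientation: [[0.821, 0.572, 0.001], [0.572, -0.821, 0.0], [0.001, 0.0, -1.0]]
force: [-0.2, -0.6, 2.7]
gripper_width: 0.0232
gripper_force: 29.6
clk 22.43 pos [0.5349 0.2536 0.2044] turn z -0.23 shift now cm [-16.43  45.01   0.48] after turn [-16.61  44.94   0.48] tilt [-0.0028 -0.0009] w 0.0233 F [-0.6 -0.7 -0.7]
```

```bash
python3 -m creep '[[-2.1,5.6,0,0,0,0,0.1],[-2.1,5.6,0,0,0,0,0.1],[-2.1,5.6,0,0,0,0,0.1],[-2.1,5.6,0,0,0,0,0.1],[-2.1,5.6,0,0,0,0,0.1],[-2.1,5.6,0,0,0,0,0.1],[-2.1,5.6,0,0,0,0,0.1],[-2.1,5.6,0,0,0,0,0.1]]' >/dev/null;python3 -m creep '[[0,0,0,0,0,0,0.1],[0,0,2,0,0,0,0.1],[0,0,3,0,0,0,0.1],[0,0,0,0,0,0,0.1],[0,0,0,0,0,0,0.1]]'>/dev/null;python3 to.py W3 .0947
```

```text
clk 24.05 pos [ 0.5551 -0.2238  0.157 ] turn z 0.0 shift now cm [0.11 0.18 6.23] after turn [0.11 0.18 6.23] tilt [ 0.0005 -0.    ] w 0.0234 F [ 0.8 -0.3 -0. ]
```

```bash
python3 -m creep '[[0.1,0.2,1,0,0,0,0.1],[0,0,1.5,0,0,0,0.1],[0,0,1.5,0,0,0,0.1],[0,0,1.5,0,0,0,0.1],[0,0,0.5,0,0,0,0.1],[0,0,0,0,0,0,0.1],[0,0,0,0,0,0,0.1]]' >/dev/null;python3 to.py W3 .0947
```

```text
clk 24.93 pos [ 0.5568 -0.2258  0.0968] turn z -0.03 shift now cm [ 0.04 -0.08  0.21] after turn [ 0.04 -0.08  0.21] tilt [ 0.0009 -0.0004] w 0.0232 F [1.1 0.4 0.1]
```

```bash
python3 -m creep '[[0,0,0.1,0,0,0,0.1],[0,0,0.1,0,0,0,0.1],[0,0,0,0,0,0,0.1],[0,0,0,0,0,0,0.1]]' >/dev/null;python3 to.py W3 .0947;  python3 -m creep '[[0,0,0,0,0,0,0.4],[0,0,0,0,0,0,0.5],[0,0,0,0,0,0,0.8],[0,0,0,0,0,0,1],[0,0,0,0,0,0,1],[0,0,-3,0,0,0,1],[0,0,-5,0,0,0,1],[0,0,-4,0,0,0,1]]' >/dev/null; python3 to.py V4 .21
```

```text
clk 25.43 pos [ 0.5567 -0.2257  0.0947] turn z -0.03 shift now cm [ 0.04 -0.06  0.  ] after turn [ 0.04 -0.06  0.  ] tilt [ 0.0007 -0.0002] w 0.0231 F [-0.5  0.3  1.8]
clk 26.43 pos [ 0.5566 -0.2258  0.2164] turn z -12.03 shift now cm [ 21.79 -45.86   0.62] after turn [ 30.87 -40.31   0.62] tilt [ 0.0013 -0.0005] w 0.0858 F [ 0.9 -0.5 -0.5]
```

```bash
python3 -m creep '[[0,0,0,0,0,-6,1],[0,0,0,0,0,-6,1],[3.8,-5,0,0,0,0,1],[3.8,-5,0,0,0,0,1],[3.8,-5,0,0,0,0,1],[3.8,-5,0,0,0,0,1],[3.8,-5,0,0,0,0,1],[3.8,-5,0,0,0,0,1]]' >/dev/null;python3 -m creep '[[3.8,-5,0,0,0,0,1],[3.8,-5,0,0,0,0,1],[0.3,-0.3,3,0,0,0,1],[0,0,4,0,0,0,1],[0,0,0,0,0,0,1],[0,0,0,0,0,0,1]]'>/dev/null;python3 to.py V4 .037; python3 chk.py
```

```text
clk 28.18 pos [0.5786 0.2781 0.1463] turn z -0.05 shift now cm [ 0.22 -0.25 10.93] after turn [ 0.22 -0.25 10.93] tilt [0.0021 0.0009] w 0.0857 F [-0.5 -0.3  0.3]
top 1 69 [10  9] cap-well mm [1. 2.]
top 2 71 [10  9] cap-well mm [1.9 1.3]
top 3 65 [9 9] cap-well mm [-0.1  1.1]
scene 1 67 [10  8] cap-well mm [ 2.4 -3.1]
scene 2 61 [10  7] cap-well mm [ 2.6 -5.6]
scene 3 57 [9 7] cap-well mm [-0.5 -3.7]
```

```bash
python3 -m creep '[[0.2,-0.2,3,0,0,0,1],[0,0,3,0,0,0,1],[0,0,3,0,0,0,1],[0,0,1.8,0,0,0,1],[0,0,0,0,0,0,1],[0,0,0,0,0,0,1]]' >/dev/null; python3 to.py V4 0.037
```

```text
clk 29.02 pos [0.5794 0.2812 0.0383] turn z -0.04 shift now cm [-0.   -0.03  0.13] after turn [-0.   -0.03  0.13] tilt [0.0028 0.0012] w 0.0854 F [ 0.2 -0.  -0.6]
```

```bash
python3 -m creep '[[0,0,0,0,0,0,0.5],[0,0,0,0,0,0,0.2],[0,0,0,0,0,0,0.1],[0,0,0,0,0,0,0.1],[0,0,0,0,0,0,0.1],[0,0,0,0,0,0,0.1]]' 30; python3 -m creep '[[0,0,-3,0,0,0,0.1],[0,0,-5,0,0,0,0.1],[0,0,-5,0,0,0,0.1],[0,0,-4,0,0,0,0.1],[0,0,0,0,0,0,0.1],[0,0,0,0,0,6,0.1],[0,0,0,0,0,6,0.1]]' >/dev/null;python3 to.py W4 .2
```

```text
clock: 29.78
tool_pos: [0.5785, 0.281, 0.0366]
orientation: [[0.82, 0.572, 0.0], [0.572, -0.82, 0.0], [0.001, -0.0, -1.0]]
force: [0.3, 0.1, 2.4]
gripper_width: 0.0232
gripper_force: 29.5
clk 30.65 pos [0.5779 0.2806 0.2043] turn z -0.24 shift now cm [-16.23  45.81   0.48] after turn [-16.41  45.74   0.48] tilt [-0.0026 -0.0012] w 0.0233 F [ 0.1 -0.4  0.2]
```

```bash
python3 -m creep '[[-2.0,5.7,0,0,0,0,0.1],[-2.0,5.7,0,0,0,0,0.1],[-2.0,5.7,0,0,0,0,0.1],[-2.0,5.7,0,0,0,0,0.1],[-2.0,5.7,0,0,0,0,0.1],[-2.0,5.7,0,0,0,0,0.1],[-2.0,5.7,0,0,0,0,0.1],[-2.0,5.7,0,0,0,0,0.1]]' >/dev/null;python3 -m creep '[[0,0,0,0,0,0,0.1],[0,0,2,0,0,0,0.1],[0,0,3,0,0,0,0.1],[0,0,0,0,0,0,0.1],[0,0,0,0,0,0,0.1]]'>/dev/null;python3 to.py W4 .0946
```

```text
clk 32.27 pos [ 0.6084 -0.201   0.157 ] turn z 0.0 shift now cm [-0.49  0.19  6.24] after turn [-0.49  0.19  6.24] tilt [ 0.0005 -0.    ] w 0.023 F [0.7 0.1 0.3]
```

```bash
python3 -m creep '[[-0.5,0.2,1,0,0,0,0.1],[0,0,1.5,0,0,0,0.1],[0,0,1.5,0,0,0,0.1],[0,0,1.5,0,0,0,0.1],[0,0,0.5,0,0,0,0.1],[0,0,0,0,0,0,0.1],[0,0,0,0,0,0,0.1]]' >/dev/null;python3 to.py W4 .0946
```

```text
clk 33.15 pos [ 0.6046 -0.2054  0.0967] turn z -0.03 shift now cm [ 0.03 -0.06  0.21] after turn [ 0.03 -0.06  0.21] tilt [ 0.0008 -0.0002] w 0.0235 F [-0.8 -0.4  0.7]
```

```bash
python3 -m creep '[[0,0,0.1,0,0,0,0.1],[0,0,0.1,0,0,0,0.1],[0,0,0,0,0,0,0.1],[0,0,0,0,0,0,0.1]]' >/dev/null;python3 to.py W4 .0946;  python3 -m creep '[[0,0,0,0,0,0,0.4],[0,0,0,0,0,0,0.5],[0,0,0,0,0,0,0.8],[0,0,0,0,0,0,1],[0,0,0,0,0,0,1],[0,0,-3,0,0,0,1],[0,0,-5,0,0,0,1],[0,0,-4,0,0,0,1]]' >/dev/null; python3 -m creep '[[3.8,-5,0,0,0,0,1],[3.8,-5,0,0,0,0,1],[0,-5,0,0,0,0,1],[0,-5,0,0,0,0,1],[0,0,0,0,0,0,1],[0,0,0,0,0,0,1]]'; python3 chk.py;  python3 - <<'E'
from h import *
o=np.zeros((600,800,3),np.uint8)
o[:300]=cv2.resize(camera("scene")["img"][125:185,270:430],(800,300),interpolation=cv2.INTER_CUBIC)
o[300:]=cv2.resize(camera("top")["img"][120:300,120:400],(800,514),interpolation=cv2.INTER_CUBIC)[60:360]
cv2.imwrite("pics/p5.png",o)
E
```

```text
clk 33.65 pos [ 0.6045 -0.2053  0.0946] turn z -0.03 shift now cm [ 0.05 -0.05  0.  ] after turn [ 0.05 -0.05  0.  ] tilt [ 0.0006 -0.0002] w 0.0234 F [-0.4  0.6  2.3]
clock: 35.4
tool_pos: [0.5966, 0.0077, 0.2145]
orientation: [[0.921, 0.389, 0.0], [0.389, -0.921, -0.0], [0.0, 0.0, -1.0]]
force: [0.8, -0.1, -0.0]
gripper_width: 0.0857
gripper_force: 0.0
top 1 71 [10  9] cap-well mm [0.9 1.8]
top 2 73 [10 10] cap-well mm [1.8 1.3]
top 3 66 [9 9] cap-well mm [0.  1.2]
top 4 65 [10  9] cap-well mm [0.1 1.4]
scene 1 62 [10  7] cap-well mm [ 1.2 -1.8]
scene 2 60 [10  7] cap-well mm [ 2.4 -5.2]
scene 3 53 [8 7] cap-well mm [-0.2 -3.3]
scene 4 48 [8 7] cap-well mm [ 0.5 -2.9]
```

View pics/p5.png

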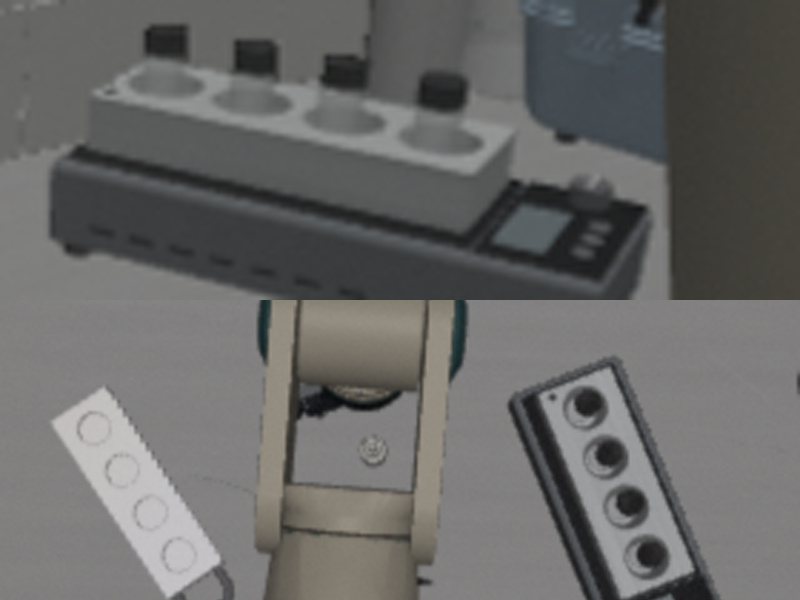

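All four vials stand in the wells, with caps at (440,92), (345,70), (255,57) and (166,40) in the upper crop. The carrier is empty and the dropper is in place. Vial 2 may sit marginally high, so I'll triangulate the cap heights and check the bystanders.

Run:
```python
from h import *
W=[(.4618,-.2645),(.5097,-.2442),(.5576,-.224),(.6055,-.2037)]
C={}
for n in("top","scene"):
    fr=[camera(n) for _ in range(8)];c=fr[0];c["m"]=np.mean([f["img"].mean(2) for f in fr],0).astype(np.float32);C[n]=c
for i,w in enumerate(W):
    R=[]
    for n,z in(("top",.124),("scene",.119)):
        c=C[n];e=proj(c,(*w,z));x,y=int(e[0])-10,int(e[1])-10
        p=cv2.resize(c["m"][y:y+21,x:x+21],None,fx=8,fy=8,interpolation=cv2.INTER_CUBIC)
        q=max(blobs(p<58,500,15000),key=lambda b:b[1]-0*b[1]);u,v=(q[0]+.5)/8-.5+[x,y]
        A=ray(c,u,v,.124);o=c["T"][:3,3];d=(A-o)/np.linalg.norm(A-o);R.append((o,d));print(i+1,n,q[1],q[2][2:],np.round([u,v],2),end=" ")
    M=sum(np.eye(3)-np.outer(d,d) for o,d in R);b=sum((np.eye(3)-np.outer(d,d))@o for o,d in R);X=np.linalg.solve(M,b)
    print("X-W mm",((X-[*w,.12])*1000).round(1))
p=cv2.resize(C["scene"]["m"][120:165,290:375].astype(np.uint8),None,fx=9,fy=9,interpolation=cv2.INTER_CUBIC);p=cv2.convertScaleAbs(p,alpha=1.8)
cv2.imwrite("pics/p6.png",p)
f=camera("scene")["img"];cv2.imwrite("pics/s6.png",f)
```

```text
1 top 4212 [76 73] [347.46 229.69] 1 scene 3834 [78 59] [357.92 142.92] X-W mm [ 0.4  0.3 -2.1]
2 top 4264 [77 72] [340.29 211.46] 2 scene 3460 [78 54] [338.72 139.  ] X-W mm [ 0.8 -0.7 -1.7]
3 top 3915 [72 69] [332.9 194.3] 3 scene 3270 [66 54] [320.63 136.01] X-W mm [-0.8 -0.8 -2.5]
4 top 3974 [75 71] [325.57 176.55] 4 scene 2990 [66 50] [302.79 132.76] X-W mm [-0.3 -0.7 -2.7]
```

View pics/p6.png

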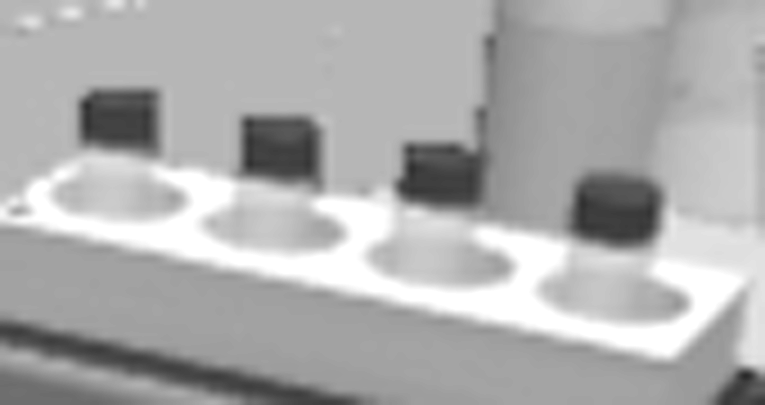

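View pics/s6.png

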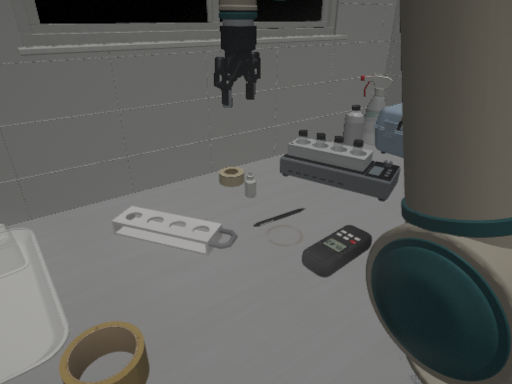

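The cap heights agree to about 1 mm, the vials are upright, and the roll (231,177), dropper (250,187) and pen (280,216) have not moved. I'm handing in the job.

```bash
python3 -c "
from bench import order
print(order.close_job())"
```

```text
the job is handed in; nothing more can be done
None
```

All four vials stand upright and released in the heater wells, in carrier order starting next to the panel; the label roll, dropper bottle and pen were left where they were, and the job was handed in at about 36 s, with no verdict returned.

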